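# Set the lamp attenuator to its third click and store it

## Task

On the lamp control box, push the sliding lever along its slot, click by click, to the third notch counted from the closed stop (the closed stop itself is not counted), without going past it. With the lever resting in that notch, and not before, press the round push button on the same panel down and let it come up again. Only push and press with the fingers: the box stays where it stands, nothing is lifted, and the dish on the box and the vial and tape roll beside it stay in place.

Things in the scene. Friction and masses are not known exactly. Their poses are not given: they have to be found in the camera images.
- control_box: Lamp control box: white case 130 (x) x 200 (y) x 60 mm high, flat grey top panel 60 mm up, standing loose on rubber feet, 2.5 kg (a sideways push over about 11 N would shift it). Origin: centre of its underside; x points to its back (three round sockets), y along the lever's slot from the closed to the open end, z up.
- slot_mid (a point): Middle of the lever's slot on the panel surface, at box x = +25, y = -20 mm. The slot is black, 86 mm long along box y, 7 mm wide. Beside it, towards box -x, six white marks show the lever's places (box y = -55, -41, -27, -13, 1, 15 mm): the shortest is the closed stop, each next one is longer, the fourth is the third notch.
- lever (a joint): Lever travel in m along box +y: 0 closed stop, then notches at 0.014, 0.028, 0.042 (third), 0.056, 0.070 (end stop). A spring draws it into the nearest notch, within 1 mm, when let go. About 5 to 6 N starts it out of a notch; the force fades half-way, then it jumps ahead into the next. It starts at the closed stop or first notch, rarely between.
- lever_grip (a point): Centre of the lever's black grip block, 26 mm (box x) x 12 mm (box y, the sliding direction) x 22 mm high; this point is 13 mm above the panel, at box x = +25 mm and box y = -55 mm + travel. The block's underside is 2 mm and its top 24 mm above the panel, with bare flat panel on both sides along the slot. Axes as the box's.
- store_button (a joint): Travel of the push button in m: 0 up, 0.006 fully down (about 5 N); at least 0.004 counts as pressed. It springs up by itself.
- store_button_top (a point): Centre of the top face of the round grey push button (24 mm across, in a black housing), 22 mm above the panel at rest, at box x = +25 mm, y = +70 mm, in line with the slot beyond its open end. It moves straight down.
- dish: Round flat covered dish, 60 mm across, 12 mm high, lying loose on the panel at about box x = -34, y = +45 mm; to be left alone. Origin: centre of its underside.
- vial: Small clear vial with a screw cap, 26 mm across, 62 mm high, standing loose on the worktop beside the closed end of the box; to be left alone. Origin: centre of its underside.
- tape_roll: Roll of tape lying flat, 96 mm across, 25 mm high, loose on the worktop beside the other end of the box; to be left alone. Origin: centre of its underside.

How it is judged:
On the way, in this order (a step that is already met when the one before it is completed fails the run):
1. the lever rests in the third notch (value of joint lever between 0.038 and 0.046 m and velocity of joint lever between -0.01 and 0.01 m/s), for 0.2 s.
2. the push button is pressed down, the lever still in the third notch (value of joint lever between 0.038 and 0.046 m and value of joint store_button above 0.004 m), for 0.05 s.
At the end, for the whole second after the job is handed in: The lever is in the third notch (travel 42 mm, within 4 mm), the button has been pressed at least 4 mm while it was there and is up again, and box, dish, vial and tape roll are within 20 mm of where they stood, the box flat on the worktop (value of joint lever between 0.038 and 0.046 m and value of joint store_button below 0.002 m and height (world z) of control_box below 0.006 m and distance of each of control_box, vial, tape_roll, dish from where it was at the start of the episode below 0.02 m); the robot touches nothing.
It fails at once if the lever went past the third notch (travel over 49.5 mm) (value of joint lever above 0.0495 m).
It fails at once if the button was pressed while the lever was not in the third notch (value of joint store_button above 0.003 m and not (value of joint lever between 0.038 and 0.046 m)).
It fails at once if the control box was shoved over 20 mm or lifted (distance of control_box from where it was at the start of the episode above 0.02 m or height (world z) of control_box above 0.008 m).
It fails at once if the dish, the vial or the tape roll was moved over 20 mm, lifted or tipped (not (distance of each of vial, tape_roll, dish from where it was at the start of the episode below 0.02 m) or angle between any of vial, tape_roll, dish's own z axis and vertical above 0.4 rad).
It also fails if it takes over 42 s, if anything falls off the work surface, if the arm or the gripper's body presses on something with over 40 N, if the wrist force passes 120 N, or if a joint passes its speed limit or range.

## Robot

A 6-joint arm with a two-finger parallel gripper is mounted at the origin on a cart in front of the work surface, level with it; the furniture and walls round the work are solid. World frame = base frame: x ahead of the robot, y to its left, z up, the work surface at z = 0. Lengths are in m, angles in rad, forces in N, time in s.
With the tool pointing down it reaches from about 0.3 to 0.825 m from the base axis. Payload 5.4 kg.
Tool frame: the origin (TCP) lies on the centre line of the jaws, within the pads' length; the fingertips stand 14 mm ahead of it and the grasp point (between the pads) lies 5 mm behind it; z points along the fingers, y is the line along which they close (so a half turn about z gives the same grasp; the last joint's range is limited). The gripper opens to 92 mm and grips with 3 to 60 N. Pads are 20 mm wide; open, the fingers measure 128 mm over their backs; the gripper's body (75 mm by 189 mm) begins 69 mm behind the grasp point.
Start: joints at [-0.91, 0.158, 1.597, -0, 1.386, -0.21], TCP at [0.44, -0.37, 0.229] pointing down, gripper open.
Joint ranges: [-2.91, 2.91], [-0.94, 2.29], [0.18, 2.7], [-1.29, 4.43], [0.17, 2.64], [-3, 3]. Speed limits (rad/s): [2.57, 2.57, 3.14, 3.14, 3.14, 3.14].

## Interface

Orientations are given as a unit quaternion [x, y, z, w].
In Python, from plant import * gives the robot as it stands.
- The arm moves only by the tool step_arm, never from a script. Its argument "commands" is a list of rows, each an object with "linear": the shift along the tool's x, y, z in mm, a list of three; "angular": the turn, a rotation vector about the tool's x, y, z in degrees, a list of three; "grip": the opening, from 0 (shut) to 1 (fully open). In form: [{"linear": [dx, dy, dz], "angular": [ax, ay, az], "grip": grip}, ...]. A call has 1 to 8 rows; each row is the pose to reach, as a shift and turn from the pose commanded when the call began, along the tool's axes at that moment; what a row does not reach only later rows make up. A row lasts 1/8 s, in which the tool goes at most 62.5 mm and 10.7 degrees, less where a joint would pass 70% of its speed; a pose out of reach is approached as far as the arm can. A call with a gripper value outside its range is refused whole. The fingers move at their own pace and stop on an object; "force" is the grip in N (left out, the last holds). Time passes only in rows, so rows that repeat a pose let the fingers close. It gives the time, the measured TCP pose, the force, the opening and the grip force at its end, in the units of the state.
- state(): the state, without advancing time (a new reading comes with each control period).
- get_image(name): name is "scene" or "top"; returns (picture, depth): 384x512x3 uint8, red, green, blue; 384x512 float32, m along the optical axis (not along the pixel's ray), 0 where there is no reading.
- calibration(name): a dict with "intrinsics" (3x3 intrinsics, pixels), "rvec" (rotation vector, rad) and "tvec" (3), from world to camera coordinates, as OpenCV has them. Camera axes: x right, y down, z forward; pixel columns grow to the right and rows downward; lengths in m; the calibration is good to about 2 mm. A picture is of the moment at which its call begins. calibration takes no time and is no camera call.
- sign_off(): hands the job in; it is judged then, once.
Trained networks look in the newest picture that a camera, given by its name, has taken for a name from the list of things; names that differ only in an ending like _2 or _b are one class to them, and where a whole thing is asked for, a point or a joint stands for the part that bears it (a point fixed in the world has none). Each returns a list of dicts, best first, with "confidence" (0 to 1); they miss things now and then, are a little off and sometimes report something else, mostly with a low value. They report only what shows in the picture. A call takes as long as a camera call.
- look_for(label, camera): "location" ([column, row] in pixels, amid what is visible of it).
- regions_of(label, camera): "mask" (384x512 bool, what is visible of it) and "location" ([column, row] in pixels, amid what is visible of it).
The state is a dict: "t": time; "joints": joint angles; "dq": joint speeds; "joint_torque": joint torques, N m; "tool_pos": TCP position; "ee_rot": TCP orientation; "wrist_force": force on the tool from outside, world axes, zero at the start; "ft_torque": the same for the moment, N m; "gripper_width": opening from 0.0 (shut) to 1.0 (fully open); "grip_force": force on a finger pad.
Only numpy, scipy, OpenCV 4.12 (cv2) and the standard library are available. Lean on these libraries where they do the work, as an engineer would, in place of code of your own. Each camera call takes 0.05 s, during which the arm holds its last target. There are 200 camera calls.

## Working session

There is one attempt and no reset: what is moved stays moved. The work goes in short steps, Python scripts to look and compute and a tool call to move; the robot and the scene stay as the last step left them, time stands still between calls to the robot, and variables do not carry over. Pictures are saved under pics/ and viewed, at most 10 in all, crops included, and the job is handed in when it is done.

Besides the shell and the picture viewer there is one more tool, called after "Emit:" as name(argument=value, ...), one argument or row to a line, values as JSON. step_arm: Moves the arm, as the interface text tells. Its arguments: {"type":"object","properties":{"commands":{"type":"array","items":{"type":"object","properties":{"linear":{"type":"array","items":{"type":"number"}},"angular":{"type":"array","items":{"type":"number"}},"grip":{"type":"number"}}}},"force":{"type":"number"}},"required":["commands"]}

```bash
mkdir -p pics
cat > h.py <<'E'
from plant import *
import numpy as np, cv2
from scipy.spatial.transform import Rotation as R
def cam(n):
    c=calibration(n);return np.array(c["intrinsics"]),R.from_rotvec(np.ravel(c["rvec"])).as_matrix(),np.ravel(c["tvec"])
def world(n,d):
    K,r,t=cam(n);v,u=np.mgrid[:384,:512]
    p=np.stack([(u-K[0,2])/K[0,0]*d,(v-K[1,2])/K[1,1]*d,d],-1)
    return (p-t)@r
def proj(n,P):
    K,r,t=cam(n);q=(np.atleast_2d(P)@r.T+t)@K.T;return q[:,:2]/q[:,2:]
E
python3 - <<'E'
from h import *
s=state();print({k:np.round(v,3) for k,v in s.items()})
ims=[]
for n in("top","scene"):
    p,d=get_image(n);np.savez(n,p=p,d=d);cv2.imwrite(f"pics/{n}.png",cv2.resize(p[...,::-1],(768,576),interpolation=cv2.INTER_CUBIC))
    W=world(n,d)
    m=(d>0)&(abs(W[...,2]-.06)<.006)
    r=cv2.minAreaRect(W[m][:,:2].astype(np.float32));print(n,m.sum(),r)
E
```

```text
{'t': np.float64(0.0), 'joints': array([-0.91 ,  0.159,  1.598, -0.   ,  1.386, -0.21 ]), 'dq': array([-0.001, -0.   ,  0.   ,  0.001, -0.002, -0.   ]), 'joint_torque': array([-2.0000e-03, -3.8558e+01, -3.2210e+01,  7.0000e-02,  3.8000e-02,
       -0.0000e+00]), 'tool_pos': array([ 0.439, -0.37 ,  0.228]), 'ee_rot': array([ 0.907,  0.422, -0.   , -0.001]), 'wrist_force': array([ 0.166, -0.709,  0.394]), 'ft_torque': array([-0.077, -0.029, -0.003]), 'grip_force': np.float64(0.0), 'gripper_width': np.float64(1.0)}
top 6245 ((0.690787672996521, -0.08898681402206421), (1.1153901815414429, 0.5305964350700378), 83.36393737792969)
scene 7752 ((0.502593457698822, -0.03324693441390991), (1.2200465202331543, 1.1053059101104736), 89.94950866699219)
```

View pics/top.png

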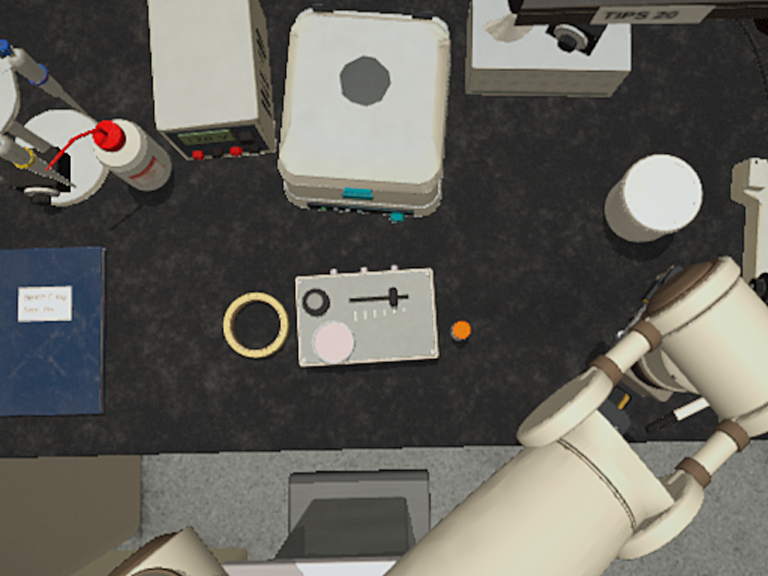

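View pics/scene.png

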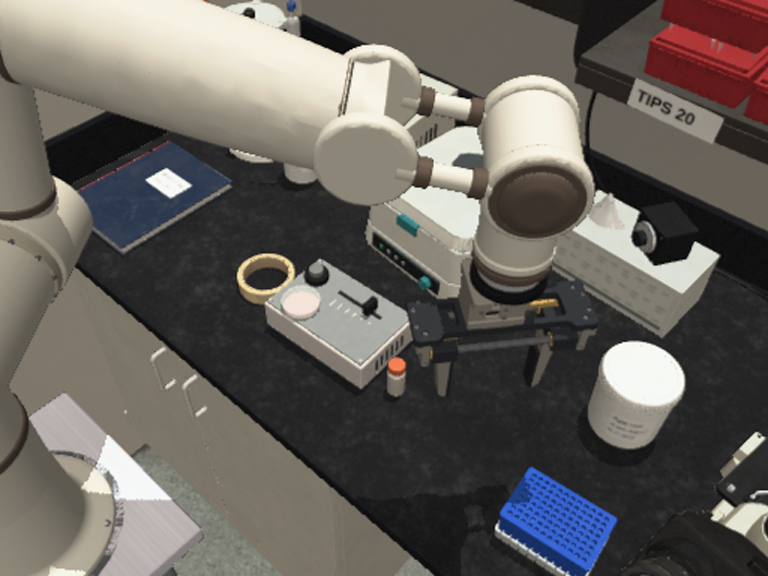

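The top view shows the box at about (296–438, 268–365) in the enlarged picture. The lever is near (393, 297), the button at (316, 302), the dish at (333, 342), the vial at (460, 330) and the tape at (256, 325). Next I fit the box pose.

Run:
```python
from h import *
z=np.load("top.npz");p,d=z["p"],z["d"];W=world("top",d)
m=((d>0)&(W[...,2]>.05)&(W[...,2]<.1)).astype(np.uint8)
n,l,st,c=cv2.connectedComponentsWithStats(m)
k=l[int(330/1.5),int(390/1.5)];print(st[k])
q=W[l==k];r=cv2.minAreaRect(q[abs(q[:,2]-.06)<.006][:,:2].astype(np.float32));print(r, np.median(q[:,2]))
print(cv2.boxPoints(r))
# lever / button: higher points
for lo,hi in((.066,.1),):
    mm=((l==k)&(W[...,2]>lo)).astype(np.uint8);n2,l2,s2,c2=cv2.connectedComponentsWithStats(mm)
    for i in range(1,n2):
        if s2[i,4]>8: print(s2[i],c2[i],np.median(W[l2==i],0),W[l2==i].min(0),W[l2==i].max(0))
(cx,cy),(a,b),ang=r
# yaw: long side direction = box y
pts=cv2.boxPoints(r);e=[pts[1]-pts[0],pts[2]-pts[1]];v=max(e,key=np.linalg.norm);v=v/np.linalg.norm(v);v=v*np.sign(v[1])
yaw=np.arctan2(-v[0],v[1]);print("yaw",np.degrees(yaw))
T=lambda x,y,z:np.array([cx+x*np.cos(yaw)-y*np.sin(yaw),cy+x*np.sin(yaw)+y*np.cos(yaw),z])
np.savez("box",c=[cx,cy],yaw=yaw)
big=cv2.resize(p[...,::-1],None,fx=6,fy=6,interpolation=cv2.INTER_CUBIC)
def mark(P,col):
    u=proj("top",P)[0];cv2.circle(big,tuple(np.int32((u+.5)*6)),3,col,-1)
for y in(-55,-41,-27,-13,1,15):mark(T(.025,y/1e3,.06),(0,0,255))
mark(T(.025,.07,.082),(0,255,0))
for x in(-65,65):
    for y in(-100,100):mark(T(x/1e3,y/1e3,.06),(255,0,0))
cv2.imwrite("pics/box.png",big[170*6:250*6,190*6:300*6][:600,:].copy()) if 0 else cv2.imwrite("pics/box.png",cv2.resize(big[170*6:250*6,185*6:315*6],(780,480)))
```

```text
[ 196  179   96   66 5506]
((0.5044865608215332, -0.06604083627462387), (0.1298481822013855, 0.1995997130870819), 2.0843451023101807) 0.0611182446502244
[[ 0.4359756   0.03133166]
 [ 0.44323522 -0.168136  ]
 [ 0.5729975  -0.16341333]
 [ 0.5657379   0.03605433]]
[201 193  19  18 269] [209.81784387 201.34572491] [0.5264076  0.00342638 0.07441711] [ 0.50809109 -0.01509561  0.06619631] [0.54485302 0.02383684 0.08665893]
[259 192   6  13  74] [261.5        197.85135135] [ 0.52951189 -0.10613505  0.08423242] [ 0.5177772  -0.11173697  0.0685221 ] [ 0.5426487  -0.10065067  0.08872114]
[208 214  28  29 631] [221.50079239 228.03961965] [ 0.46909594 -0.02000277  0.07338127] [ 0.43958245 -0.04851006  0.06760529] [0.49897532 0.00945679 0.07923979]
yaw 2.0843546
```

View pics/box.png

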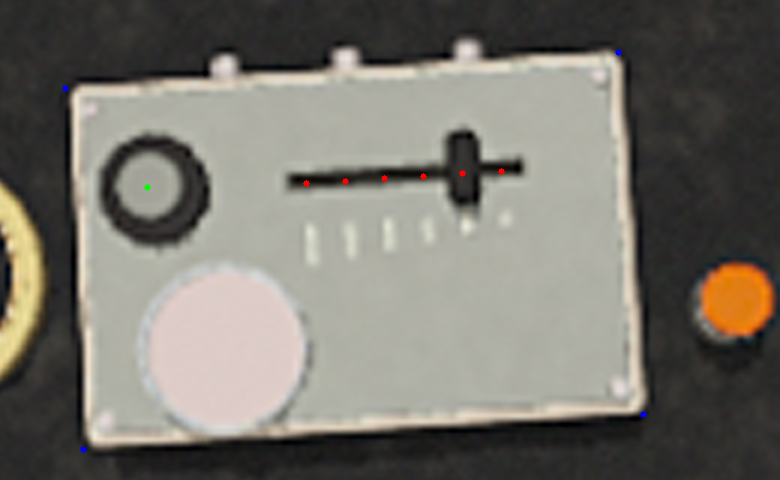

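The box fit is good. The lever sits in the first notch (measured y of -0.106 matches the prediction). I'll straddle it with partly closed fingers and start by moving above it.

Emit:
step_arm(
  commands=[
    {"linear": [20, -8, 4], "angular": [0, 0, 4], "grip": 0.35},
    {"linear": [60, -23, 14], "angular": [0, 0, 11], "grip": 0.35},
    {"linear": [105, -40, 24], "angular": [0, 0, 19], "grip": 0.35},
    {"linear": [150, -58, 34], "angular": [0, 0, 27], "grip": 0.35},
    {"linear": [195, -75, 45], "angular": [0, 0, 36], "grip": 0.35},
    {"linear": [235, -90, 54], "angular": [0, 0, 43], "grip": 0.35},
    {"linear": [260, -100, 60], "angular": [0, 0, 47.8], "grip": 0.35},
    {"linear": [260, -100, 60], "angular": [0, 0, 47.8], "grip": 0.35},
  ],
)

```text
t: 1.1
tool_pos: [0.5303, -0.1054, 0.1676]
ee_rot: [1.0, 0.02, -0.001, -0.0]
wrist_force: [-1.1, 0.0, -0.5]
gripper_width: 0.351
grip_force: 0.0
```

```bash
cat > w.py <<'E'
from h import *
import sys
s=state();b=np.load("box.npz");c,yaw=b["c"],float(b["yaw"])
Rt=R.from_quat(s["ee_rot"]).as_matrix()
def tool(x,y,tip):
    P=np.array([c[0]+x*np.cos(yaw)-y*np.sin(yaw),c[1]+x*np.sin(yaw)+y*np.cos(yaw),tip+.014])
    return (P-s["tool_pos"])@Rt*1000
a=Rt[:,0];print("t",s["t"],"pos",s["tool_pos"],"toolx deg",np.degrees(np.arctan2(a[1],a[0])),"want",np.degrees(yaw),"tilt",Rt[:,2],"grip",s["gripper_width"],"F",s["wrist_force"])
print("to lever",tool(.025,-.041,.066),"n3",tool(.025,-.013,.066),"button",tool(.025,.07,.082))
E
python3 w.py
python3 - <<'E'
from h import *
p,d=get_image("scene");cv2.imwrite("pics/s2.png",p[150:270,150:310,::-1].repeat(4,0).repeat(4,1))
E
```

```text
t 1.1 pos [ 0.53034074 -0.10539962  0.1675539 ] toolx deg 2.2916923083986993 want 2.084354741747628 tilt [-2.02531286e-03  9.46588320e-04 -9.99997501e-01] grip 0.35095465024231626 F [-1.08547599  0.03916933 -0.54546769]
to lever [ 0.76567196  0.81896851 87.55176216] n3 [  0.86699579 -27.1808336   87.58031164] button [   1.13557508 -110.19667606   71.66498044]
```

View pics/s2.png

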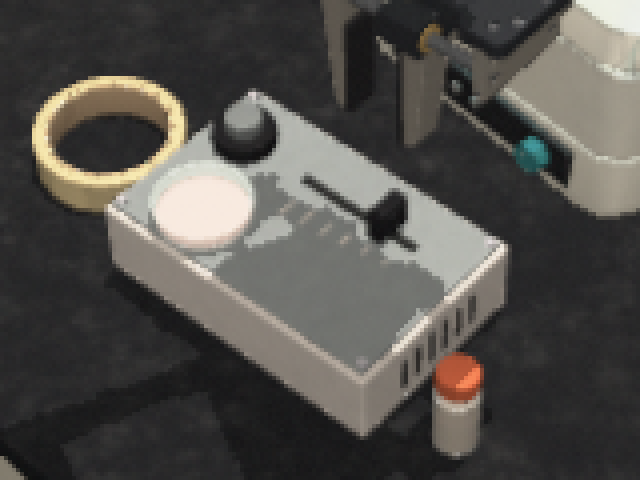

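The fingers hang above the lever at about (385, 215), and nothing has been disturbed. Descending astride it, then narrowing.

Emit:
step_arm(
  commands=[
    {"linear": [1, 1, 15], "angular": [0, 0, 0], "grip": 0.35},
    {"linear": [1, 1, 35], "angular": [0, 0, 0], "grip": 0.35},
    {"linear": [1, 1, 55], "angular": [0, 0, 0], "grip": 0.35},
    {"linear": [1, 1, 70], "angular": [0, 0, 0], "grip": 0.35},
    {"linear": [1, 1, 80], "angular": [0, 0, 0], "grip": 0.35},
    {"linear": [1, 1, 86], "angular": [0, 0, 0], "grip": 0.35},
    {"linear": [1, 1, 87], "angular": [0, 0, 0], "grip": 0.35},
    {"linear": [1, 1, 87], "angular": [0, 0, 0], "grip": 0.35},
  ],
)

```text
t: 2.15
tool_pos: [0.5322, -0.1082, 0.0821]
ee_rot: [1.0, 0.018, 0.0, 0.0]
wrist_force: [0.2, 0.1, 0.3]
gripper_width: 0.349
grip_force: 0.0
```

Emit:
step_arm(
  commands=[
    {"linear": [0, 0, 0], "angular": [0, 0, 0], "grip": 0.18},
    {"linear": [0, 0, 0], "angular": [0, 0, 0], "grip": 0.18},
    {"linear": [0, 0, 0], "angular": [0, 0, 0], "grip": 0.18},
  ],
)

```text
t: 2.52
tool_pos: [0.5319, -0.1081, 0.0818]
ee_rot: [1.0, 0.018, 0.0, 0.0]
wrist_force: [0.5, 0.3, 0.2]
gripper_width: 0.178
grip_force: 0.0
```

```bash
python3 w.py
python3 - <<'E'
from h import *
p,d=get_image("scene");cv2.imwrite("pics/s3.png",p[150:270,150:310,::-1].repeat(4,0).repeat(4,1))
E
```

```text
t 2.525 pos [ 0.53191684 -0.10812561  0.08177934] toolx deg 2.0942396410522752 want 2.084354741747628 tilt [ 2.87212009e-04 -9.19195420e-05 -9.99999955e-01] grip 0.17796930348523085 F [0.48464289 0.27804701 0.15921977]
to lever [-0.88162342 -2.05492389  1.77887857] n3 [ -0.87679275 -30.05492332   1.77601404] button [  -0.85793467 -113.05328399  -14.23247654]
```

View pics/s3.png

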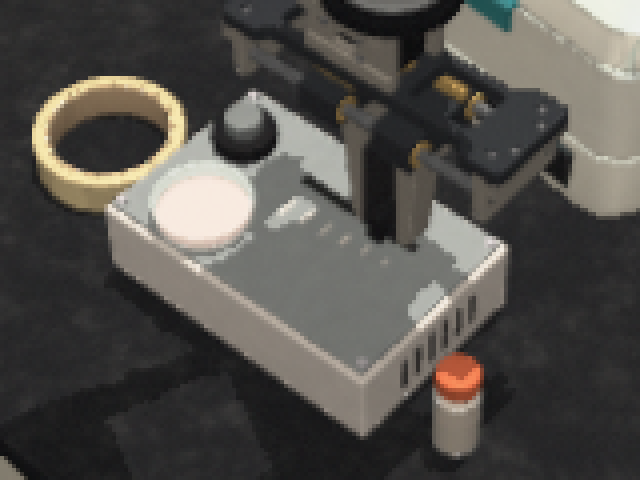

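The fingers straddle the lever grip at about (380, 215) and touch nothing. Pushing it to the second notch.

Emit:
step_arm(
  commands=[
    {"linear": [0, -3, 0], "angular": [0, 0, 0], "grip": 0.18},
    {"linear": [0, -6, 0], "angular": [0, 0, 0], "grip": 0.18},
    {"linear": [0, -9, 0], "angular": [0, 0, 0], "grip": 0.18},
    {"linear": [0, -11, 0], "angular": [0, 0, 0], "grip": 0.18},
    {"linear": [0, -13, 0], "angular": [0, 0, 0], "grip": 0.18},
    {"linear": [0, -15, 0], "angular": [0, 0, 0], "grip": 0.18},
    {"linear": [0, -16, 0], "angular": [0, 0, 0], "grip": 0.18},
    {"linear": [0, -16, 0], "angular": [0, 0, 0], "grip": 0.18},
  ],
)

```text
t: 3.58
tool_pos: [0.5312, -0.092, 0.0816]
ee_rot: [1.0, 0.018, -0.0, -0.0]
wrist_force: [-0.5, -0.2, -0.6]
gripper_width: 0.181
grip_force: 0.0
```

```bash
python3 w.py
python3 - <<'E'
from h import *
p,d=get_image("scene");cv2.imwrite("pics/s4.png",p[150:270,150:310,::-1].repeat(4,0).repeat(4,1))
E
```

```text
t 3.575 pos [ 0.5312253  -0.09195355  0.08159464] toolx deg 2.1041430459821986 want 2.084354741747628 tilt [-8.14905657e-06  1.25159930e-04 -9.99999992e-01] grip 0.18094157915084105 F [-0.51134963 -0.16653081 -0.56760263]
to lever [-0.78345918 14.13185216  1.59287219] n3 [ -0.77378879 -13.86814595   1.59638265] button [ -0.74517977 -96.87014634 -14.39321122]
```

View pics/s4.png

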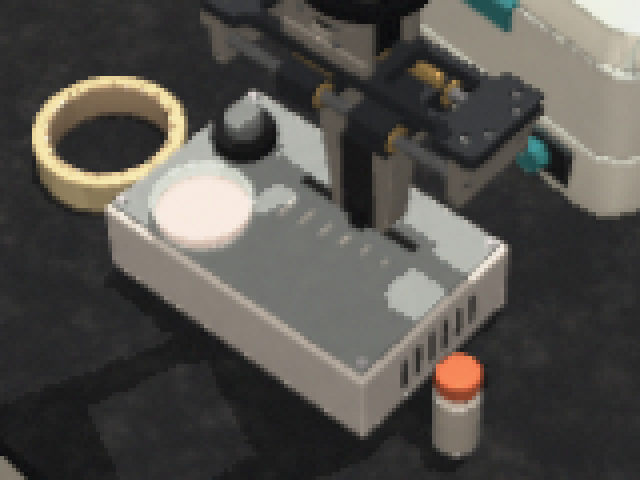

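The lever moved with the fingers to about (362, 205), one click on. No force remains and the box has not moved. Next, the third notch.

Emit:
step_arm(
  commands=[
    {"linear": [0, -3, 0], "angular": [0, 0, 0], "grip": 0.18},
    {"linear": [0, -6, 0], "angular": [0, 0, 0], "grip": 0.18},
    {"linear": [0, -8, 0], "angular": [0, 0, 0], "grip": 0.18},
    {"linear": [0, -10, 0], "angular": [0, 0, 0], "grip": 0.18},
    {"linear": [0, -12, 0], "angular": [0, 0, 0], "grip": 0.18},
    {"linear": [0, -13, 0], "angular": [0, 0, 0], "grip": 0.18},
    {"linear": [0, -14, 0], "angular": [0, 0, 0], "grip": 0.18},
    {"linear": [0, -14, 0], "angular": [0, 0, 0], "grip": 0.18},
  ],
)

```text
t: 4.62
tool_pos: [0.5307, -0.078, 0.0816]
ee_rot: [1.0, 0.018, -0.0, -0.0]
wrist_force: [0.4, -0.1, -1.1]
gripper_width: 0.179
grip_force: 0.0
```

Emit:
step_arm(
  commands=[
    {"linear": [0, 0, 0], "angular": [0, 0, 0], "grip": 0.35},
    {"linear": [0, 0, 0], "angular": [0, 0, 0], "grip": 0.35},
    {"linear": [0, 0, 0], "angular": [0, 0, 0], "grip": 0.35},
    {"linear": [0, 0, -10], "angular": [0, 0, 0], "grip": 0.35},
    {"linear": [0, 0, -25], "angular": [0, 0, 0], "grip": 0.35},
    {"linear": [0, 0, -45], "angular": [0, 0, 0], "grip": 0.35},
    {"linear": [0, 0, -60], "angular": [0, 0, 0], "grip": 0.35},
    {"linear": [0, 0, -60], "angular": [0, 0, 0], "grip": 0.35},
  ],
)

```text
t: 5.62
tool_pos: [0.5319, -0.0786, 0.1436]
ee_rot: [1.0, 0.018, 0.002, 0.001]
wrist_force: [-0.5, -0.7, -0.4]
gripper_width: 0.345
grip_force: 0.0
```

```bash
python3 w.py
python3 - <<'E'
from h import *
p,d=get_image("scene");a=p[150:270,150:310,::-1].repeat(4,0).repeat(4,1)
cv2.imwrite("pics/s5.png",a)
E
```

```text
t 5.625 pos [ 0.53192172 -0.07859639  0.14361759] toolx deg 2.0926098207144235 want 2.084354741747628 tilt [ 0.00354536 -0.00140863 -0.99999272] grip 0.34511279436021325 F [-0.5107706  -0.72591561 -0.40351798]
to lever [-2.18641536 27.35681924 63.65247245] n3 [-2.18238119 -0.64314741 63.6094464 ] button [ -2.11455781 -83.61845434  47.48202134]
```

View pics/s5.png

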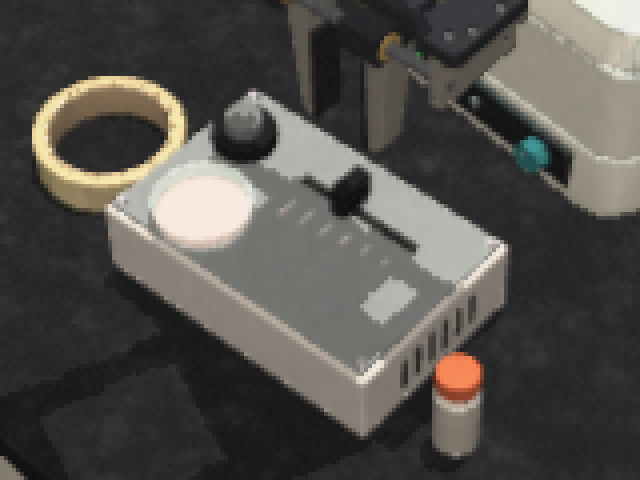

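The lever now stands at about (348, 192), past mid-slot. I'll check its notch by depth and by projection.

Run:
```python
from h import *
b=np.load("box.npz");c,yaw=b["c"],float(b["yaw"])
for n in("scene",):
    p,d=get_image(n);W=world(n,d);q=W[...,:2]-c
    bx=q[...,0]*np.cos(yaw)+q[...,1]*np.sin(yaw);by=-q[...,0]*np.sin(yaw)+q[...,1]*np.cos(yaw)
    m=(d>0)&(abs(bx-.025)<.016)&(by>-.07)&(by<.03)&(W[...,2]>.07)&(W[...,2]<.09)
    print(n,m.sum(),np.percentile(by[m],[2,25,50,75,98])*1000)
    t=m&(W[...,2]>.08);print("top",t.sum(),by[t].min()*1000,by[t].max()*1000,bx[t].min()*1000,bx[t].max()*1000)
    m=(d>0)&(abs(bx-.025)<.02)&(by>.045)&(by<.095)&(W[...,2]>.078)
    print("button top",m.sum(),np.median(bx[m]),np.median(by[m]),np.median(W[m][:,2]))
    print(np.histogram(W[(d>0)&(abs(bx-.025)<.02)&(by>.045)&(by<.095)][:,2],bins=np.arange(.056,.09,.002)))
```

```text
scene 76 [-20.37409501 -17.96634629 -16.21007471 -12.14664721  -8.48655393]
top 49 -20.74203604724308 -8.128293296212307 9.078291230366576 36.36882522065759
button top 279 0.01966353799949293 0.06533212300089719 0.25859349502935014
(array([ 6, 29, 25, 21,  7,  8, 12, 19, 42, 15, 11, 10, 24, 23,  6,  0]), array([0.056, 0.058, 0.06 , 0.062, 0.064, 0.066, 0.068, 0.07 , 0.072,
       0.074, 0.076, 0.078, 0.08 , 0.082, 0.084, 0.086, 0.088]))
```

The lever centre is at box y of about -14 mm, so it is in the third notch. Now to the button, fingers shut.

Emit:
step_arm(
  commands=[
    {"linear": [-1, -15, 0], "angular": [0, 0, 0], "grip": 0},
    {"linear": [-2, -35, 0], "angular": [0, 0, 0], "grip": 0},
    {"linear": [-2, -55, 0], "angular": [0, 0, 0], "grip": 0},
    {"linear": [-2, -72, 0], "angular": [0, 0, 0], "grip": 0},
    {"linear": [-2, -83, 5], "angular": [0, 0, 0], "grip": 0},
    {"linear": [-2, -83, 20], "angular": [0, 0, 0], "grip": 0},
    {"linear": [-2, -83, 35], "angular": [0, 0, 0], "grip": 0},
    {"linear": [-2, -83, 38], "angular": [0, 0, 0], "grip": 0},
  ],
)

```text
t: 6.72
tool_pos: [0.5243, 0.0045, 0.1014]
ee_rot: [1.0, 0.018, -0.002, -0.0]
wrist_force: [0.2, 0.6, 0.3]
gripper_width: 0.005
grip_force: 0.0
```

Emit:
step_arm(
  commands=[
    {"linear": [0, 0, 0], "angular": [0, 0, 0], "grip": 0},
    {"linear": [0, 0, 0], "angular": [0, 0, 0], "grip": 0},
  ],
)

```text
t: 6.98
tool_pos: [0.5261, 0.0044, 0.104]
ee_rot: [1.0, 0.018, 0.0, 0.0]
wrist_force: [0.8, -0.3, -0.2]
gripper_width: 0.006
grip_force: 0.0
```

```bash
python3 w.py
python3 - <<'E'
from h import *
p,d=get_image("scene");a=p[150:270,150:310,::-1].repeat(4,0).repeat(4,1)
cv2.imwrite("pics/s6.png",a)
E
```

```text
t 6.975 pos [0.52611114 0.004401   0.10404842] toolx deg 2.067250131196461 want 2.084354741747628 tilt [ 8.99499896e-04 -2.19846566e-04 -9.99999571e-01] grip 0.005631206830253019 F [ 0.77180633 -0.28570863 -0.1757926 ]
to lever [  0.83928893 110.60240769  24.07706542] n3 [ 0.83093005 82.60240983 24.06999776] button [ 0.82040767 -0.39354942  8.04905403]
```

View pics/s6.png

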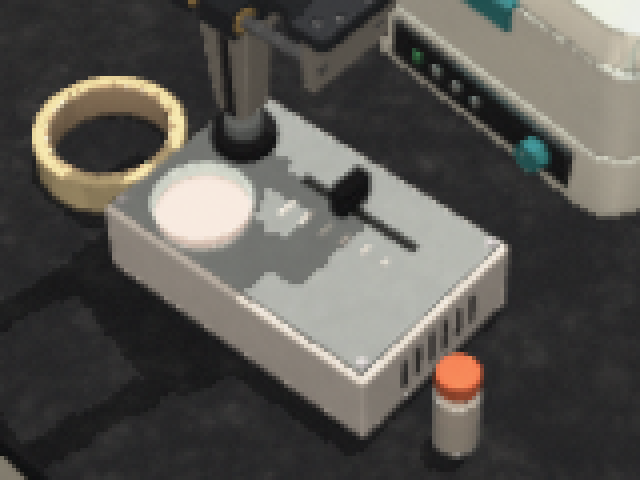

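The shut fingers stand over the button at about (243, 125). Pressing slowly.

Emit:
step_arm(
  commands=[
    {"linear": [1, 0, 4], "angular": [0, 0, 0], "grip": 0},
    {"linear": [1, 0, 7], "angular": [0, 0, 0], "grip": 0},
    {"linear": [1, 0, 9], "angular": [0, 0, 0], "grip": 0},
    {"linear": [1, 0, 11], "angular": [0, 0, 0], "grip": 0},
    {"linear": [1, 0, 13], "angular": [0, 0, 0], "grip": 0},
    {"linear": [1, 0, 13], "angular": [0, 0, 0], "grip": 0},
    {"linear": [1, 0, 13], "angular": [0, 0, 0], "grip": 0},
  ],
)

```text
t: 7.9
tool_pos: [0.5268, 0.0048, 0.0909]
ee_rot: [1.0, 0.018, 0.0, 0.0]
wrist_force: [-1.8, -0.4, 5.4]
gripper_width: 0.003
grip_force: 2.3
```

Emit:
step_arm(
  commands=[
    {"linear": [0, 0, 1], "angular": [0, 0, 0], "grip": 0},
    {"linear": [0, 0, 1], "angular": [0, 0, 0], "grip": 0},
    {"linear": [0, 0, 1], "angular": [0, 0, 0], "grip": 0},
  ],
)

```text
t: 8.28
tool_pos: [0.5268, 0.0048, 0.0903]
ee_rot: [1.0, 0.018, 0.0, 0.0]
wrist_force: [-2.7, 0.4, 8.4]
gripper_width: 0.002
grip_force: 4.3
```

The force rises stiffly at tip height 76 mm, so the button is on its bottom stop. Lifting off.

Emit:
step_arm(
  commands=[
    {"linear": [0, 0, -4], "angular": [0, 0, 0], "grip": 0},
    {"linear": [0, 0, -10], "angular": [0, 0, 0], "grip": 0},
    {"linear": [0, 0, -25], "angular": [0, 0, 0], "grip": 0},
    {"linear": [0, 0, -45], "angular": [0, 0, 0], "grip": 0},
    {"linear": [0, 0, -70], "angular": [0, 0, 0], "grip": 0},
    {"linear": [0, 0, -90], "angular": [0, 0, 0], "grip": 0},
    {"linear": [0, 0, -100], "angular": [0, 0, 0], "grip": 0},
    {"linear": [0, 0, -100], "angular": [0, 0, 0], "grip": 0},
  ],
)

```text
t: 9.28
tool_pos: [0.527, 0.0047, 0.1903]
ee_rot: [1.0, 0.018, 0.001, 0.0]
wrist_force: [0.4, 0.6, -0.6]
gripper_width: 0.006
grip_force: 0.0
```

Run:
```python
from h import *
p,d=get_image("scene");a=p[150:270,150:310,::-1].repeat(4,0).repeat(4,1)
cv2.imwrite("pics/s7.png",a)
```

```text
(no output)
```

View pics/s7.png

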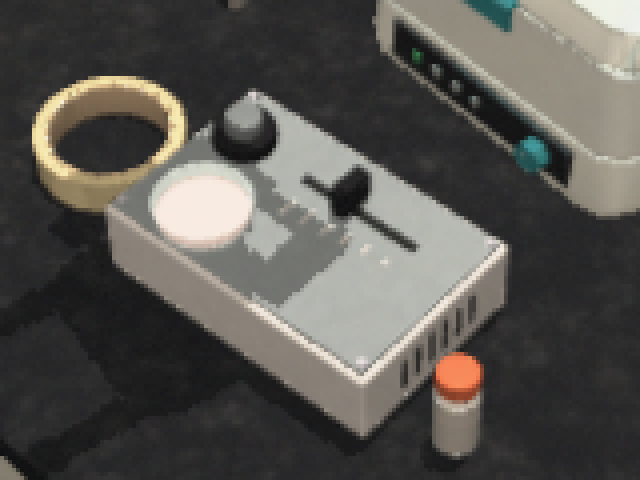

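The button is up again at (245, 120), the lever is unchanged at (348, 192), and nothing else has moved. Handing in.

```bash
python3 -c "
from plant import *
print(sign_off())"
```

```text
the job is handed in; nothing more can be done
None
```

I pushed the lever click by click to the third notch, then pressed the button to its stop and let it come up. The pictures show the box, dish, vial and tape roll in place, and the job is handed in; it returned no verdict.

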